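Slide a loaded parts tray up a step and home into its storage bay

ROBOT

A 6-joint arm with a two-finger parallel gripper is mounted at the origin on the work surface. World frame = base frame: x ahead of the robot, y to its left, z up, the work surface at z = 0. Lengths are in m, angles in rad, forces in N, time in s.
With the tool pointing down it reaches from about 0.375 to 0.975 m from the base axis. Payload 3.8 kg.
Tool frame: the origin (TCP) lies where the fingers leave the gripper's body, on its centre line; the fingertips stand 73 mm ahead of it and the grasp point (between the pads) lies 54 mm ahead of it; z points along the fingers, y is the line along which they close (so a half turn about z gives the same grasp; the last joint's range is limited). The gripper opens to 85 mm and grips with 20 to 120 N. Pads are 22 mm wide; open, the fingers measure 114 mm over their backs; the gripper's body (76 mm by 85 mm) begins 54 mm behind the grasp point. The pads swing forward as they close: fully open they stand 13 mm farther back than shut.
Start: joints at [1.258, 0.264, 1.604, -0, 1.274, -0.037], TCP at [0.184, 0.649, 0.304] pointing down, gripper open.
Joint ranges: [-2.63, 2.63], [-0.94, 2.18], [0.31, 2.57], [-1.31, 4.45], [0, 2.66], [-2.55, 2.55]. Speed limits (rad/s): [2.57, 2.57, 3.14, 3.14, 3.14, 3.14].

INTERFACE

Orientations are given as a rotation vector (axis times angle).
In Python, from workcell import read_state, viewer, bot gives the robot as it stands.
- The arm moves only by the tool jog_arm, never from a script. Its argument "increments" is a list that holds one entry, the list of rows, each a list of 7 numbers: the shift along the tool's x, y, z in units of 30 mm (1.0 is 30 mm), then the turn, a rotation vector about the tool's x, y, z in units of 6 degrees (1.0 is 6 degrees), then the opening, from -1 (shut) to 1 (fully open). A call has exactly 5 rows; each row shifts and turns the commanded pose from where the row before left it, along the tool's axes as they then stand; what a row does not reach is not made up. A row lasts 1/12 s, in which the tool goes at most 41.7 mm and 7.16 degrees, less where a joint would pass 70% of its speed; a pose out of reach is approached as far as the arm can. A call is refused whole if a number of a shift passes 1 or a number of a turn 1, either way. A call with a gripper value outside its range is refused whole. The fingers move at their own pace and stop on an object; "force" is the grip in N (left out, the last holds). Time passes only in rows, so rows that do not move let the fingers close, or fill a call up. It gives the time, the measured TCP pose, the force, the opening and the grip force at its end, in the units of the state.
- read_state(): the state, without advancing time (a new reading comes with each control period).
- viewer.read_camera(name): name is "side" or "top" or "wrist"; returns (picture, depth): 384x512x3 uint8, blue, green, red; 384x512 float32, m along the optical axis (not along the pixel's ray), 0 where there is no reading.
- viewer.camera_params(name): a dict with "fx", "fy", "cx", "cy" (pixels), "R" (3x3) and "t" (3): a world point X has camera coordinates R X + t; the wrist camera has in their place "hand_eye" (4x4, takes a point from camera to tool coordinates, whose origin is the TCP and whose axes are the flange's). Camera axes: x right, y down, z forward; pixel columns grow to the right and rows downward; lengths in m; the calibration is good to about 2 mm. The wrist camera is an equidistant fisheye: a pixel r from the principal point sees the ray r / f radians off the axis. A picture is of the moment at which its call begins: read the wrist's pose just before it. camera_params takes no time and is no camera call.
- bot.finish_job(): hands the job in; it is judged then, once.
The state is a dict: "time": time; "q": joint angles; "joint_vel": joint speeds; "joint_torque": joint torques, N m; "tool_pos": TCP position; "tcp_rot": TCP orientation; "wrist_force": force on the tool from outside, world axes, zero at the start; "torque": the same for the moment, N m; "width": opening from 0.0 (shut) to 1.0 (fully open); "grip_force": force on a finger pad.
Only numpy, scipy, OpenCV 4.12 (cv2) and the standard library are available. Lean on these libraries where they do the work, as an engineer would, in place of code of your own. Each camera call takes 0.05 s, during which the arm holds its last target. There are 200 camera calls.

TASK

Slide the loaded parts tray off the bench and into its storage bay: raise only its nose, just enough, and rest it on the raised deck a good 5 cm past the edge while the heel still stands on the bench, then slide it in between the rails, flat on the deck, and push it gently against the spring buffer so that the buffer clearly gives (about 10 mm, never near the end of its travel), and leave it there, still against the buffer. Do not carry the tray through the air, ram or jam it, tip it or topple the filter in it, and leave everything else on the bench where it is.

Things in the scene. Friction and masses are not known exactly. Their poses are not given: they have to be found in the camera images.
- tray: Grey open parts tray, 180 long (x) x 140 wide (y), walls 40 high, 4 thick, flat slippery bottom (friction 0.3 to 0.4); 0.6 to 0.95 kg with its load. Origin: centre of its underside; +x points to its nose (the end that goes in first), z up. It starts on the bench before the bay, nose about 30 to 90 mm short of the step, up to 40 mm off the bay's middle line and up to 0.35 rad askew.
- nose (a point): Middle of the lower front edge of the tray (90 mm along +x from the tray's origin).
- heel (a point): Middle of the lower rear edge of the tray (90 mm along -x from the tray's origin).
- grip_bar (a point): Centre of the tray's fixed grip bar, 106 mm above the underside, over the tray's middle on a 30 x 12 post: bar 70 long along the tray's x, 14 wide (y), 22 high. The tray's load stays below 75 mm, so the bar can be gripped across its width (along y) from above.
- bay: Fixed storage bay: flat steel deck 310 long x 190 wide, its top 10 mm above the bench. Origin: at bench height (z = 0) under the middle of the deck's front edge (the square step to climb); +x points into the bay, z up. Two side rails, tops 30 mm above the bench, 150 mm apart inside (5 mm play each side of the tray), begin 25 mm past the step with flared ends. Back panel at x = 310.
- buffer (a joint): Travel of the bay's spring buffer (m): 0 at rest, grows as the tray presses it along the bay's +x, 0.022 at its end; 0.8 N per mm from zero. A black rubber plate 10 thick, 90 wide, 28 high, before a dark block in the middle of the bay. Its face at rest stands 205 to 245 mm past the step: this setting differs each time and is not listed; see or feel it.
- filter: White filter canister, 60 diameter, 68 tall, standing loose in the front half of the tray; origin at the centre of its underside, z up.
- spare_filter: bystander: white canister like the one in the tray (60 diameter, 68 tall), standing on the bench; origin at its underside
- spray_can: bystander: aerosol can, 54 diameter, 150 tall, standing; origin at its underside
- wrench: bystander: steel spanner lying on the bench; origin about its middle
- bolt_jar: bystander: glass jar, 64 diameter, 85 tall, standing; origin at its underside
- spare_bearing: bystander: steel bearing ring 72 diameter, 18 high, lying on the bench; origin at its underside
Things that resemble listed ones, but are neither listed nor needed, are in the scene too. Leave any orange or purple look-alike of the filter alone.

How it is judged:
By the outcome, as a careful person would: the job done as asked, in the order asked, and still so for the second after the job is handed in, with the robot touching nothing.
It also fails if it takes over 72 s, if anything falls off the work surface, if the arm or the gripper's body presses on something with over 40 N, if the wrist force passes 120 N, or if a joint passes its speed limit or range.

## Working session

There is one attempt and no reset: what is moved stays moved. The work goes in short steps, Python scripts to look and compute and a tool call to move; the robot and the scene stay as the last step left them, time stands still between calls to the robot, and variables do not carry over. Pictures are saved under pics/ and viewed, at most 10 in all, crops included, and the job is handed in when it is done.

Besides the shell and the picture viewer there is one more tool, called after "Request:" as a command line: name --argument value ..., lists and objects as JSON in quotes. jog_arm: Moves the arm, as the interface text tells. Its arguments: {"type":"object","properties":{"increments":{"type":"array","items":{"type":"array","items":{"type":"array","items":{"type":"number"}}}},"force":{"type":"number"}},"required":["increments"]}

```bash
mkdir -p pics; ls
cat > h.py <<'E'
import numpy as np, cv2
from workcell import read_state, viewer, bot
from scipy.spatial.transform import Rotation as Ro
def cloud(name):
    im,d=viewer.read_camera(name); p=viewer.camera_params(name)
    v,u=np.mgrid[:384,:512]
    c=np.stack([(u-p['cx'])/p['fx']*d,(v-p['cy'])/p['fy']*d,d],-1)
    return im,d,(c-np.array(p['t']))@np.array(p['R'])
E
python3 - <<'E'
from h import *
print(read_state())
for n in('top','side'):
    im,d,X=cloud(n); np.savez('%s0.npz'%n,im=im,d=d,X=X)
    cv2.imwrite(f'pics/{n}0.png',cv2.resize(im,(800,600),interpolation=cv2.INTER_CUBIC))
E
```

```text
pics
{'time': 0.0, 'q': array([ 1.25808020e+00,  2.64778569e-01,  1.60537755e+00,  3.68876861e-06,
        1.27369533e+00, -3.69045576e-02]), 'joint_vel': array([-1.14682470e-03, -1.05443600e-03,  2.75760886e-04,  1.80219267e-05,
       -1.58812540e-03,  8.17266711e-04]), 'joint_torque': array([-1.08584380e-03, -5.15105438e+01, -3.67321265e+01, -1.87051201e-04,
        1.25105929e-02,  5.86309774e-07]), 'tool_pos': array([0.18365037, 0.64894637, 0.3025428 ]), 'tcp_rot': array([-0.43181881, -3.11137183,  0.00349263]), 'wrist_force': array([ 0.07153894, -0.22424174, -0.41178065]), 'torque': array([-0.03004747, -0.03258332, -0.03624151]), 'grip_force': 0.0, 'width': 1.0054466726679656}
```

View pics/top0.png

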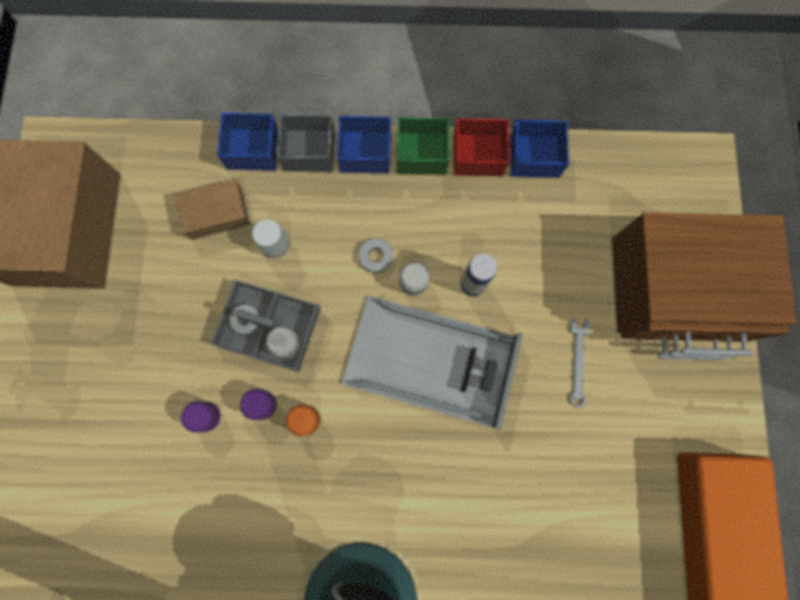

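View pics/side0.png

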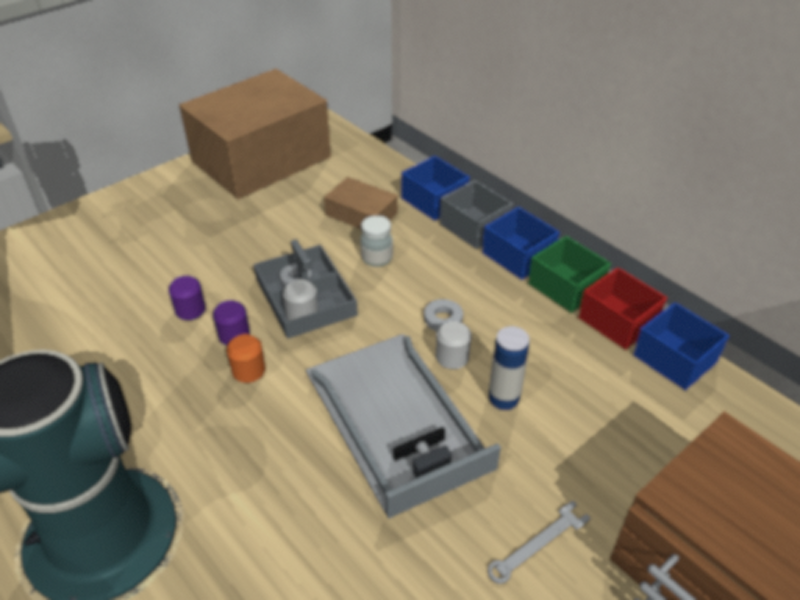

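Top view: the tray with grip bar is at (265,325) with the white filter at (283,342), and the bay is at (430,365), its open end to the left and its buffer at (465,368). Filter look-alikes: white spare at (413,277), jar at (268,238), purple ones at (200,416) and (258,404), orange at (303,420).

Run:
```python
from h import *
z=np.load('top0.npz'); X=z['X']; im=z['im']
def at(u,v):
    u=int(u*.64);v=int(v*.64); return np.median(X[v-1:v+2,u-1:u+2].reshape(-1,3),0).round(4)
for n,p in dict(bench=(400,480),bench2=(330,300),deck=(400,340),deck2=(420,385),filt=(283,338),bar=(258,318),cornA=(372,303),cornB=(347,380),backA=(518,338),backB=(497,420),spare=(413,277),buf=(467,368),block=(488,375),knob=(243,318)).items(): print(n,at(*p))
for n in('top','side'):
    z=np.load(n+'0.npz'); X=z['X']
    tr=X.reshape(-1,3)
    c=at(265,325) if n=='top' else c
    m=(np.hypot(tr[:,0]-c[0],tr[:,1]-c[1])<.13)
    b=tr[m&(tr[:,2]>.105)&(tr[:,2]<.125)]
    w=tr[m&(tr[:,2]>.034)&(tr[:,2]<.046)]
    for k,q in(('bar',b),('wall',w)):
        r=cv2.minAreaRect((q[:,:2]*1000).astype(np.float32)); print(n,k,len(q),q.mean(0).round(4),r)
im=np.load('top0.npz')['im']
a=cv2.resize(im[170:285,125:345],(800,418),interpolation=cv2.INTER_CUBIC); cv2.imwrite('pics/crop.png',a)
```

```text
bench [ 0.2232 -0.0697 -0.001 ]
bench2 [ 0.5781  0.0867 -0.    ]
deck [ 0.499  -0.0626  0.0105]
deck2 [ 0.4084 -0.1027  0.0104]
filt [0.4879 0.1643 0.0715]
bar [0.5191 0.2046 0.1172]
cornA [ 0.5754 -0.0024  0.0103]
cornB [0.414  0.0424 0.0095]
backA [ 0.5015 -0.2915  0.0602]
backB [ 0.3453 -0.25    0.0562]
spare [ 0.6171 -0.0841  0.0666]
buf [ 0.4431 -0.1937  0.0364]
block [ 0.4283 -0.235   0.0448]
knob [0.5216 0.2368 0.114 ]
top bar 119 [0.5182 0.2103 0.1159] ((519.1980590820312, 212.15774536132812), (69.70238494873047, 13.720789909362793), 74.42389678955078)
top wall 387 [0.5185 0.2101 0.0391] ((491.7281188964844, 219.72109985351562), (181.07675170898438, 198.17991638183594), 74.58304595947266)
side bar 102 [0.5137 0.2053 0.1147] ((516.072998046875, 209.11715698242188), (76.04972076416016, 14.721465110778809), 75.69884490966797)
side wall 461 [0.5075 0.1909 0.0384] ((491.78619384765625, 217.20431518554688), (187.9080352783203, 193.82485961914062), 73.9023666381836)
```

View pics/crop.png

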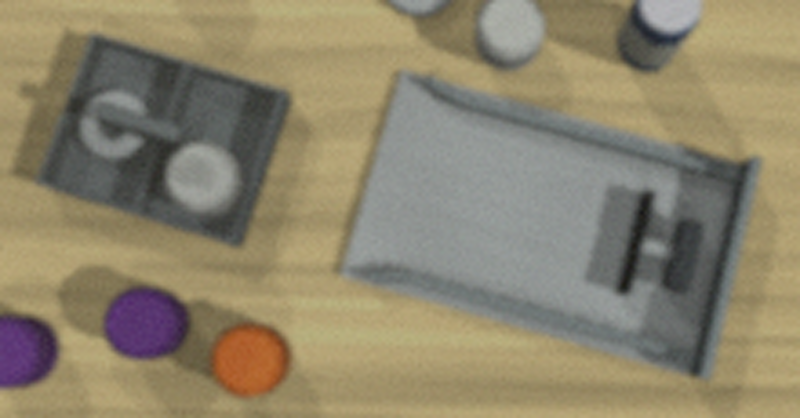

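Run:
```python
from h import *
from scipy.optimize import minimize
for n in('top','side'):
    X=np.load(n+'0.npz')['X'].reshape(-1,3)
    # bay: rough
    P=X[(X[:,2]>.006)&(X[:,2]<.05)&(X[:,1]<.08)&(X[:,1]>-.31)&(X[:,0]>.32)&(X[:,0]<.60)]
    o=np.array([.4947,.02]); yaw=np.arctan2(-.25,-.065)
    P=P[np.hypot(*(P[:,:2]-[.617,-.084]).T)>.05]
    r=cv2.minAreaRect((P[:,:2]*1000).astype(np.float32)); print(n,'bay rect',r)
    a=np.deg2rad(r[2]); e=[np.array([np.cos(a),np.sin(a)]),np.array([-np.sin(a),np.cos(a)])]
    ex=e[0] if r[1][0]>r[1][1] else e[1]
    if ex[1]>0: ex=-ex
    ey=np.array([-ex[1],ex[0]])
    # refine using rails: points z .022-.034
    R=P[(P[:,2]>.024)&(P[:,2]<.033)]
    c=np.array(r[0])/1000
    L=(R[:,:2]-c)@np.c_[ex,ey]
    for s in(1,-1):
        k=(L[:,1]*s>.07)&(abs(L[:,0])<.09); f=np.polyfit(L[k,0],L[k,1],1); print('rail',s,k.sum(),f, L[k,1].min(),L[k,1].max())
    LP=(P[:,:2]-c)@np.c_[ex,ey]
    k=(abs(LP[:,1])<.06); xs=np.sort(LP[k,0]); print('front edge x',xs[:5],'yaw deg',np.degrees(np.arctan2(ex[1],ex[0])),'c',c)
    k=(abs(LP[:,1])<.04)&(P[:,2]>.016)&(P[:,2]<.046); q=np.c_[LP[k],P[k,2]]; q=q[np.argsort(q[:,0])]; print('buffer',q[:12:2].round(4).tolist()); print(np.histogram(q[:,0],bins=np.arange(0.02,.16,.005)))
    # tray outline
    T=X[(X[:,2]>.012)&(X[:,2]<.046)&(X[:,1]>.09)&(X[:,0]>.36)]
    cb=np.array([.5185,.211]); t=np.radians(-105.5); A=np.array([[np.cos(t),-np.sin(t)],[np.sin(t),np.cos(t)]])
    T=T[(abs((T[:,:2]-cb)@A)<[.1,.08]).all(1)]; r=cv2.minAreaRect((T[:,:2]*1000).astype(np.float32)); print('tray',r)
    F=X[(X[:,2]>.06)&(X[:,2]<.078)&(np.hypot(X[:,0]-.488,X[:,1]-.164)<.045)]; print('filter',F.mean(0))
```

```text
top bay rect ((484.18414306640625, -133.9990234375), (332.68084716796875, 268.5364685058594), 76.53878784179688)
rail 1 3 [0.01129012 0.12428909] 0.12447367693305904 0.12508270590566536
rail -1 183 [-0.01344498 -0.10723252] -0.11288226491761194 -0.10142275364554112
front edge x [-0.16514211 -0.16505403 -0.16499581 -0.16465671 -0.16458988] yaw deg -103.46121215820314 c [ 0.48418414 -0.13399902]
buffer [[-0.0706, 0.0141, 0.0168], [0.0669, -0.0357, 0.035], [0.0674, -0.0226, 0.032], [0.0675, -0.0388, 0.0364], [0.0677, -0.0183, 0.0215], [0.0677, -0.0133, 0.0367]]
(array([ 0,  0,  0,  0,  0,  1,  0,  0,  0, 26, 29, 19,  8, 10,  7,  7, 21,
       17, 10, 12,  9,  0,  0,  0,  8, 36,  0,  0]), array([0.02 , 0.025, 0.03 , 0.035, 0.04 , 0.045, 0.05 , 0.055, 0.06 ,
       0.065, 0.07 , 0.075, 0.08 , 0.085, 0.09 , 0.095, 0.1  , 0.105,
       0.11 , 0.115, 0.12 , 0.125, 0.13 , 0.135, 0.14 , 0.145, 0.15 ,
       0.155, 0.16 ]))
tray ((519.518310546875, 211.93609619140625), (181.4619598388672, 140.36341857910156), 74.64773559570312)
filter [0.48231136 0.17008186 0.07019503]
side bay rect ((472.00296
[... 387 characters left out ...]
118, -0.036, 0.0166], [0.0703, -0.0198, 0.0362], [0.0711, -0.0365, 0.0354], [0.0722, 0.0122, 0.0391], [0.0725, -0.0399, 0.0391], [0.0731, -0.0321, 0.0391]]
(array([  0,   0,   0,   0,   0,   0,   0,   0,   0,   0,  28,  64, 119,
        12,  13,  13,   3,   9,  23,  23,  26, 125,   1,   0,   0,   0,
         0, 181]), array([0.02 , 0.025, 0.03 , 0.035, 0.04 , 0.045, 0.05 , 0.055, 0.06 ,
       0.065, 0.07 , 0.075, 0.08 , 0.085, 0.09 , 0.095, 0.1  , 0.105,
       0.11 , 0.115, 0.12 , 0.125, 0.13 , 0.135, 0.14 , 0.145, 0.15 ,
       0.155, 0.16 ]))
tray ((516.634521484375, 209.79144287109375), (188.50375366210938, 142.22647094726562), 74.4687271118164)
filter [0.48028485 0.16713724 0.06922785]
```

Run:
```python
from h import *
for n in('top','side'):
    X=np.load(n+'0.npz')['X'].reshape(-1,3)
    o=np.array([.4947,.02]); yaw=np.radians(-105.)
    def loc(P): return (P[:,:2]-o)@np.array([[np.cos(yaw),-np.sin(yaw)],[np.sin(yaw),np.cos(yaw)]])
    for it in range(5):
        L=loc(X); z=X[:,2]
        m=(z>.024)&(z<.034)&(L[:,0]>.06)&(L[:,0]<.28)&(abs(L[:,1])>.06)&(abs(L[:,1])<.1)
        ang=[];mid=[]
        for s in(1,-1):
            k=m&(L[:,1]*s>0); f=np.polyfit(L[k,0],L[k,1],1); ang.append(f[0]); mid.append((np.percentile(L[k,1],3),np.percentile(L[k,1],97),f[1],k.sum()))
        yaw+=np.arctan(np.mean(ang))*.7
        L=loc(X); k=m; y0=np.mean([np.median(L[m&(L[:,1]>0),1]),np.median(L[m&(L[:,1]<0),1])])
        d=(z>.006)&(z<.014)&(abs(L[:,1])<.07)&(L[:,0]>-.04)&(L[:,0]<.05)
        x0=np.percentile(L[d,0],1.0)
        o=o+x0*np.array([np.cos(yaw),np.sin(yaw)])+y0*np.array([-np.sin(yaw),np.cos(yaw)])
    L=loc(X); print(n,'o',o,'yaw',np.degrees(yaw),ang,mid)
    ks=[np.percentile(L[d&(abs(L[:,1]-c)<.015),0],2) for c in(-.05,-.025,0,.025,.05)]; print('edge along y',np.round(ks,4))
    b=(abs(L[:,1])<.035)&(z>.016)&(z<.042)&(L[:,0]>.15)&(L[:,0]<.27)
    q=np.c_[L[b],z[b]]; q=q[np.argsort(q[:,0])]; print('buf',q[:24:3].round(4).tolist(), 'top far edge')
    b2=(abs(L[:,1])<.04)&(z>.045)&(L[:,0]>.27)&(L[:,0]<.33); print('back',np.percentile(L[b2,0],[2,50,98]))
    for c,t in(((.519,.2115),-105.4),):
        v=loc(np.array([c]));print('tray in bay',v,t-np.degrees(yaw))
print('TCP limits')
p=viewer.camera_params('top'); R=np.array(p['R']); print('topcam pos',-R.T@np.array(p['t']))
```

```text
top o [0.49790425 0.0320245 ] yaw -104.226225307527 [np.float64(-0.0004116903390027126), np.float64(0.0006469459989758244)] [(np.float64(0.07511508304135314), np.float64(0.08487543926735754), np.float64(0.07983771338268512), np.int64(225)), (np.float64(-0.08439951996555406), np.float64(-0.07492479035969847), np.float64(-0.07982976091854765), np.int64(233))]
edge along y [0.0007 0.0004 0.0006 0.0006 0.0011]
buf [[0.2145, -0.0076, 0.0175], [0.2318, -0.0326, 0.0351], [0.232, 0.0058, 0.032], [0.2321, -0.0252, 0.0167], [0.2322, -0.0232, 0.0386], [0.2322, 0.0101, 0.0215], [0.2323, -0.0104, 0.0364], [0.2329, -0.0008, 0.0381]] top far edge
back [0.27173325 0.31007321 0.31889562]
tray in bay [[-0.17915583 -0.02365749]] -1.1737746924730033
side o [0.49458756 0.03121849] yaw -104.24987729342661 [np.float64(-0.0002490919462853681), np.float64(0.0004555961197761027)] [(np.float64(0.074986580313223), np.float64(0.08544442664282385), np.float64(0.07998281426454332), np.int64(300)), (np.float64(-0.08424057649265572), np.float64(-0.07418895780346833), np.float64(-0.07968661507190111), np.int64(322))]
edge along y [0.0016 0.0006 0.0002 0.0004 0.0004]
buf [[0.1917, -0.0344, 0.0162], [0.2331, 0.0241, 0.0381], [0.2337, 0.0099, 0.0394], [0.2345, -0.0258, 0.0385], [0.2348, 0.0176, 0.0401], [0.2353, 0.0256, 0.0397], [0.2355, 0.0339, 0.039], [0.2356, -0.0075, 0.0405]] top far edge
back [0.27186171 0.31552528 0.32171571]
tray in bay [[-0.18074366 -0.02071521]] -1.1501227065733985
TCP limits
topcam pos [ 0.35124549 -0.0576454   1.14482604]
```

Measured: bay origin (0.497, 0.032) with yaw −104.2°. Tray centre (0.519, 0.2115) with yaw −105.4°, so it sits 22 mm off the bay's middle line with its nose 89 mm short of the step. The buffer face is about 232 mm past the step. All of this fits the given sizes. I turn the tool first, then travel.

Request:
jog_arm --increments '[[[0, 0, 0, 0, 0, 1, 1], [0, 0, 0, 0, 0, 1, 1], [0, 0, 0, 0, 0, 1, 1], [0, 0, 0, 0, 0, 1, 1], [0, 0, 0, 0, 0, 1, 1]]]' --force 60

```text
time: 0.52
tool_pos: [0.1837, 0.6491, 0.3031]
tcp_rot: [1.23, 2.891, -0.002]
wrist_force: [0.4, -0.4, 0.0]
width: 1.003
grip_force: 0.0
```

Request:
jog_arm --increments '[[[0, 0, 0, 0, 0, 1, 1], [0, 0, 0, 0, 0, 1, 1], [0, 0, 0, 0, 0, 1, 1], [0, 0, 0, 0, 0, 1, 1], [0, 0, 0, 0, 0, 1, 1]]]'

```text
time: 0.93
tool_pos: [0.1837, 0.6492, 0.3031]
tcp_rot: [1.936, 2.474, -0.002]
wrist_force: [-1.0, -0.7, -1.3]
width: 1.001
grip_force: 0.0
```

Request:
jog_arm --increments '[[[0, 0, 0, 0, 0, 1, 1], [0, 0, 0, 0, 0, 1, 1], [0, 0, 0, 0, 0, 1, 1], [0, 0, 0, 0, 0, 1, 1], [0, 0, 0, 0, 0, 0.93, 1]]]'

```text
time: 1.35
tool_pos: [0.1837, 0.6492, 0.303]
tcp_rot: [2.503, 1.897, -0.002]
wrist_force: [-0.3, -0.4, -0.3]
width: 1.002
grip_force: 0.0
```

Request:
jog_arm --increments '[[[-0.78, 0.98, 0, 0, 0, 0, 1], [-0.78, 0.98, 0, 0, 0, 0, 1], [-0.78, 0.98, 0, 0, 0, 0, 1], [-0.78, 0.98, 0, 0, 0, 0, 1], [-0.78, 0.98, 0, 0, 0, 0, 1]]]'

```text
time: 1.77
tool_pos: [0.2949, 0.496, 0.3032]
tcp_rot: [2.498, 1.905, -0.001]
wrist_force: [-0.4, -0.5, 0.8]
width: 1.001
grip_force: 0.0
```

Request:
jog_arm --increments '[[[-0.78, 0.98, 0, 0, 0, 0, 1], [-0.78, 0.98, 0, 0, 0, 0, 1], [-0.78, 0.98, 0, 0, 0, 0, 1], [-0.78, 0.98, 0, 0, 0, 0, 1], [-0.78, 0.98, 0, 0, 0, 0, 1]]]'

```text
time: 2.18
tool_pos: [0.4057, 0.3441, 0.3035]
tcp_rot: [2.498, 1.904, -0.001]
wrist_force: [0.6, 1.3, -0.8]
width: 0.999
grip_force: 0.0
```

Request:
jog_arm --increments '[[[-0.78, 0.98, 0, 0, 0, 0, 1], [-0.78, 0.98, 0, 0, 0, 0, 1], [-0.78, 0.98, 0, 0, 0, 0, 1], [-0.78, 0.8, 0, 0, 0, 0, 1], [0, 0, 0, 0, 0, 0, 1]]]'

```text
time: 2.6
tool_pos: [0.4909, 0.2212, 0.3035]
tcp_rot: [2.501, 1.896, -0.002]
wrist_force: [0.2, 0.6, 0.4]
width: 0.996
grip_force: 0.0
```

```bash
cat >> h.py <<'E'
O=np.array([.4972,.0318]); YAW=np.radians(-104.24)
B=np.array([[np.cos(YAW),-np.sin(YAW),0],[np.sin(YAW),np.cos(YAW),0],[0,0,1]])
def tobay(p): return (np.asarray(p)-[*O,0])@B
def st():
    s=read_state(); R=Ro.from_rotvec(s['tcp_rot']).as_matrix(); return s,np.array(s['tool_pos']),R
def fish(name='wrist'):
    s,p,R=st(); im,d=viewer.read_camera(name); c=viewer.camera_params(name); H=np.array(c['hand_eye'])
    v,u=np.mgrid[:384,:512]; a=(u-c['cx'])/c['fx']; b=(v-c['cy'])/c['fy']; r=np.hypot(a,b)+1e-9
    t=np.tan(np.clip(r,0,1.5)); P=np.stack([a/r*t*d,b/r*t*d,d],-1)
    W=(P@H[:3,:3].T+H[:3,3])@R.T+p
    W[(d<=0)|(r>1.3)]=np.nan
    return im,d,W
E
python3 - <<'E'
from h import *
im,d,W=fish(); cv2.imwrite('pics/w1.png',im)
X=W.reshape(-1,3); s,p,R=st(); print(p,R.round(3).tolist(),s['q'])
m=(abs(X[:,2]-.113)<.008)&(np.hypot(X[:,0]-.519,X[:,1]-.2115)<.06); r=cv2.minAreaRect((X[m,:2]*1000).astype(np.float32)); print(m.sum(),X[m].mean(0),r)
c=np.array([.519,.2115]); g=c+.02*np.array([-.2656,-.964])
print('shift tool units',R.T@(np.array([*g,.161])-p)/.03)
E
```

```text
[0.48964378 0.22328233 0.30336401] [[0.27, 0.963, -0.001], [0.963, -0.27, -0.001], [-0.001, -0.0, -1.0]] [ 3.81803786e-01  5.51061271e-03  1.89627756e+00 -5.15402803e-04
  1.24072415e+00  6.55334434e-01]
1170 [0.51932382 0.21340114 0.11603074] ((519.2646484375, 211.1694793701172), (69.09662628173828, 14.380821228027344), 74.83545684814453)
shift tool units [-0.77609555  1.05329621  4.74574949]
```

View pics/w1.png

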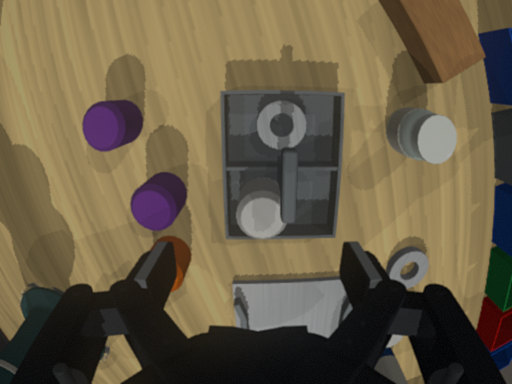

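The wrist picture shows the bar at (289,187), white filter at (262,212) and jar at (425,137). The bar centre measures (0.519, 0.211), which agrees with the top view. I move over it and go down.

Request:
jog_arm --increments '[[[-0.26, 0.35, 0, 0, 0, 0, 1], [-0.26, 0.35, 0, 0, 0, 0, 1], [-0.26, 0.35, 0, 0, 0, 0, 1], [0, 0, 0.5, 0, 0, 0, 1], [0, 0, 0.5, 0, 0, 0, 1]]]'

```text
time: 3.07
tool_pos: [0.5142, 0.1948, 0.2749]
tcp_rot: [2.497, 1.904, 0.005]
wrist_force: [0.8, -0.4, -0.1]
width: 0.998
grip_force: 0.0
```

Request:
jog_arm --increments '[[[0, 0, 0.8, 0, 0, 0, 1], [0, 0, 0.6, 0, 0, 0, 1], [0, 0, 0.6, 0, 0, 0, 1], [0, 0, 0, 0, 0, 0, 1], [0, 0, 0, 0, 0, 0, 1]]]'

```text
time: 3.48
tool_pos: [0.5121, 0.1948, 0.2128]
tcp_rot: [-2.497, -1.905, 0.005]
wrist_force: [-0.2, 0.7, 0.3]
width: 1.001
grip_force: 0.0
```

Run:
```python
from h import *
s,p,R=st(); c=np.array([.519,.2113]); g=c+.02*np.array([-.2639,-.9646])
print(p,R.round(3).tolist()); print('shift tool units',R.T@(np.array([*g,.161])-p)/.03, 'tool yaw',np.degrees(np.arctan2(-R[1,0],-R[0,0])))
```

```text
[0.51209935 0.19481693 0.21277891] [[0.264, 0.964, -0.003], [0.964, -0.264, -0.001], [-0.002, -0.002, -1.0]]
shift tool units [-0.07295585  0.08110931  1.72590319] tool yaw -105.33548821773326
```

Request:
jog_arm --increments '[[[-0.07, 0.08, 0.4, 0, 0, 0, 1], [0, 0, 0.4, 0, 0, 0, 1], [0, 0, 0.4, 0, 0, 0, 1], [0, 0, 0.3, 0, 0, 0, 1], [0, 0, 0.2, 0, 0, 0, 1]]]'

```text
time: 3.9
tool_pos: [0.5137, 0.192, 0.1611]
tcp_rot: [-2.498, -1.904, 0.003]
wrist_force: [0.4, 0.3, 0.4]
width: 1.003
grip_force: 0.0
```

Request:
jog_arm --increments '[[[0, 0, 0, 0, 0, 0, 1], [0, 0, 0, 0, 0, 0, 0], [0, 0, 0, 0, 0, 0, -0.3], [0, 0, 0, 0, 0, 0, -0.5], [0, 0, 0, 0, 0, 0, -0.6]]]' --force 40

```text
time: 4.32
tool_pos: [0.515, 0.1925, 0.1636]
tcp_rot: [2.498, 1.904, 0.002]
wrist_force: [0.0, 0.1, -0.3]
width: 0.453
grip_force: 0.0
```

Request:
jog_arm --increments '[[[0, 0, 0, 0, 0, 0, -0.7], [0, 0, 0, 0, 0, 0, -1], [0, 0, 0, 0, 0, 0, -1], [0, 0, 0, 0, 0, 0, -1], [0, 0, 0, 0, 0, 0, -1]]]' --force 70

```text
time: 4.73
tool_pos: [0.5147, 0.1924, 0.1635]
tcp_rot: [2.499, 1.904, 0.001]
wrist_force: [-1.6, -0.8, 4.9]
width: 0.147
grip_force: 70.6
```

Request:
jog_arm --increments '[[[0, 0, 0, 0, 0, 0, -1], [0, 0, 0, 0, 0, 0, -1], [0, 0, 0, 0, 0, 0, -1], [0, 0, 0, 0, 0, 0, -1], [0, 0, 0, 0, 0, 0, -1]]]' --force 70

```text
time: 5.15
tool_pos: [0.5147, 0.1924, 0.1635]
tcp_rot: [2.499, 1.904, 0.001]
wrist_force: [-1.3, -0.6, 5.5]
width: 0.15
grip_force: 70.6
```

Run:
```python
from h import *
s,p,R=st(); print(p,R.round(3).tolist(),s['wrist_force'],s['torque'],s['width'],s['grip_force'],tobay(p))
X=np.load('top0.npz')['X']
im,d,X=cloud('top'); X=X.reshape(-1,3); T=X[(X[:,2]>.012)&(X[:,2]<.046)&(X[:,1]>.09)&(X[:,0]>.36)]
cb=np.array([.519,.211]); t=np.radians(-105.3); A=np.array([[np.cos(t),-np.sin(t)],[np.sin(t),np.cos(t)]])
T=T[(abs((T[:,:2]-cb)@A)<[.1,.08]).all(1)]; print('tray',cv2.minAreaRect((T[:,:2]*1000).astype(np.float32)))
```

```text
[0.51472275 0.19242855 0.1635267 ] [[0.265, 0.964, 0.001], [0.964, -0.265, 0.0], [0.0, 0.0, -1.0]] [-1.28863116 -0.62954401  5.45964339] [-0.05790144  0.32484823  0.02167189] 0.1498292814517464 70.64379930496216 [-0.16000338 -0.02252773  0.1635267 ]
tray ((521.0396118164062, 211.88018798828125), (181.3575897216797, 140.23851013183594), 74.74420166015625)
```

Gripped: 14 mm width, 70 N. I slide flat along the bench to the middle line and turn by 1.1°, leaving the nose about 30 mm short of the step.

Request:
jog_arm --increments '[[[-0.1, 0.04, 0, 0, 0, -0.02, -1], [-0.18, 0.07, 0, 0, 0, -0.02, -1], [-0.22, 0.08, 0, 0, 0, -0.02, -1], [-0.25, 0.09, 0, 0, 0, -0.02, -1], [-0.25, 0.09, 0, 0, 0, -0.02, -1]]]'

```text
time: 5.62
tool_pos: [0.518, 0.1603, 0.1635]
tcp_rot: [2.488, 1.917, 0.003]
wrist_force: [-0.5, 4.4, 5.3]
width: 0.148
grip_force: 70.6
```

Request:
jog_arm --increments '[[[-0.25, 0.09, 0, 0, 0, -0.02, -1], [-0.25, 0.09, 0, 0, 0, -0.02, -1], [-0.22, 0.08, 0, 0, 0, -0.02, -1], [-0.18, 0.08, 0, 0, 0, -0.02, -1], [-0.1, 0.04, 0, 0, 0, 0, -1]]]'

```text
time: 6.03
tool_pos: [0.5214, 0.1278, 0.1635]
tcp_rot: [2.481, 1.927, 0.002]
wrist_force: [-0.6, 5.2, 5.2]
width: 0.15
grip_force: 70.7
```

```bash
cat >> h.py <<'E'
def rep(cap=True):
    s,p,R=st(); print('bay tcp mm',(tobay(p)*1000).round(1),'yaw err',np.degrees(np.arctan2(-R[1,0],-R[0,0])-YAW).round(2),'pitch',np.degrees(np.arcsin(-R[2,0])).round(2),'F',(s['wrist_force']@B).round(1),'T',(s['torque']@B).round(2),'t',s['time'],'w',round(s['width'],3))
def tray(name,extra=0):
    "tray walls in bay frame (rotated rect of rim points near the tool)"
    s,p,R=st(); im,d,X=cloud(name) if name!='wrist' else fish()
    return im,(X.reshape(-1,3)-[*O,0])@B
E
python3 - <<'E'
from h import *
rep()
im,L=tray('top'); cb=tobay(st()[1])[:2]-[.02,0]
T=L[(L[:,2]>.012)&(L[:,2]<.046)&(abs(L[:,:2]-cb)<[.1,.08]).all(1)]
print('tray',cv2.minAreaRect((T[:,:2]*1000).astype(np.float32)))
E
```

```text
bay tcp mm [-9.900e+01 -1.000e-01  1.635e+02] yaw err -0.11 pitch -0.06 F [-4.9 -1.8  5.2] T [-0.33  0.66  0.07] t 6.0333 w 0.15
tray ((-119.31346130371094, 1.1756668090820312), (181.08494567871094, 140.99879455566406), 0.0034412203822284937)
```

Request:
jog_arm --increments '[[[0.105, 0, -0.07, 0, -0.18, 0, -1], [0.105, 0, -0.07, 0, -0.18, 0, -1], [0.105, 0, -0.07, 0, -0.18, 0, -1], [0.105, 0, -0.07, 0, -0.18, 0, -1], [0.105, 0, -0.07, 0, -0.19, 0, -1]]]'

```text
time: 6.5
tool_pos: [0.5248, 0.1438, 0.1726]
tcp_rot: [2.431, 1.889, -0.12]
wrist_force: [0.9, -3.3, 0.5]
width: 0.15
grip_force: 69.9
```

```bash
cat >> h.py <<'E'
def go(hx,hz,pitch,y=0.,gx=.110,gz=.1635):
    "tool shift/turn units from here to heel (hx,hz) m, pitch deg"
    s,p,R=st(); a=np.radians(pitch); ph=np.arcsin(-R[2,0])
    t=np.array([hx+gx*np.cos(a)-gz*np.sin(a),y,hz+gx*np.sin(a)+gz*np.cos(a)])
    d=B@(t-tobay(p)); print('units',(R.T@d/.03).round(3),'turn y',round(-(pitch-np.degrees(ph))/6,3))
def pose():
    s,p,R=st(); ph=np.arcsin(-R[2,0]); q=tobay(p); hx=q[0]-.110*np.cos(ph)+.1635*np.sin(ph); hz=q[2]-.110*np.sin(ph)-.1635*np.cos(ph)
    print('heel mm',round(hx*1000,1),round(hz*1000,1),'nose',round(hx*1000+180*np.cos(ph),1),round(hz*1000+180*np.sin(ph),1))
E
python3 - <<'E'
from h import *
rep(); pose(); go(-.209,0,5.5); go(-.122,0,5.5)
im,L=tray('side')
cv2.imwrite('pics/s2.png',cv2.resize(im[110:330,90:390],(800,587),interpolation=cv2.INTER_CUBIC))
cb=tobay(st()[1])[:2]-[.005,0]
# rim heights vs x in the tray: 
m=(L[:,2]>.03)&(L[:,2]<.066)&(abs(abs(L[:,1])-.068)<.004)&(L[:,0]>-.205)&(L[:,0]<-.035)
Q=L[m]; 
for s in(1,-1):
    q=Q[Q[:,1]*s>0]; b=np.arange(-.2,-.03,.02); print(s,[round(float(np.percentile(q[abs(q[:,0]-c)<.01,2],90)),4) if (abs(q[:,0]-c)<.01).sum()>3 else None for c in b])
E
```

```text
bay tcp mm [-115.4   -0.8  172.6] yaw err -0.06 pitch 5.62 F [3.  1.7 0.5] T [ 0.33 -0.03 -0.11] t 6.5 w 0.15
heel mm -208.9 -0.9 nose -29.7 16.8
units [-0.009  0.027 -0.022] turn y 0.02
units [-2.895  0.03   0.262] turn y 0.02
1 [0.0419, 0.043, 0.045, 0.0485, 0.048, 0.0498, 0.0515, 0.054, 0.055]
-1 [0.0416, 0.0432, 0.0432, 0.0467, 0.047, 0.0493, 0.053, 0.055, 0.0552]
```

View pics/s2.png

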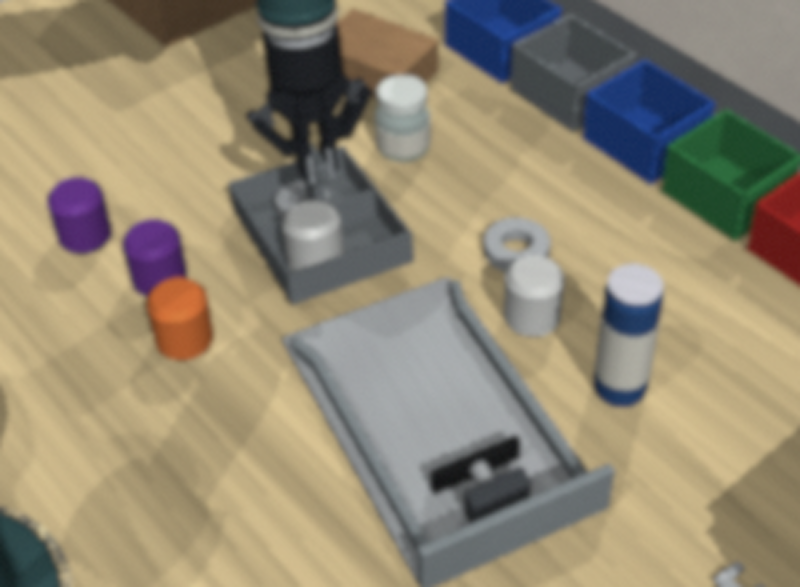

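Side view: the nose is clearly raised (rim slope about 4.7°) with the heel on the bench, and the filter stands at (312,235). I add about 1° and move forward until the nose overlaps the deck.

Request:
jog_arm --increments '[[[0.055, 0, -0.04, 0, -0.1, 0, -1], [0.055, 0, -0.04, 0, -0.1, 0, -1], [-0.1, 0, 0.012, 0, 0, 0, -1], [-0.2, 0, 0.024, 0, 0, 0, -1], [-0.25, 0, 0.03, 0, 0, 0, -1]]]'

```text
time: 6.97
tool_pos: [0.521, 0.1316, 0.1741]
tcp_rot: [2.422, 1.884, -0.142]
wrist_force: [1.0, 1.4, -2.6]
width: 0.15
grip_force: 69.4
```

Request:
jog_arm --increments '[[[-0.25, 0, 0.03, 0, 0, 0, -1], [-0.25, 0, 0.03, 0, 0, 0, -1], [-0.2, 0, 0.024, 0, 0, 0, -1], [-0.1, 0, 0.012, 0, 0, 0, -1], [0, 0, 0, 0, 0, 0, -1]]]'

```text
time: 7.38
tool_pos: [0.515, 0.1066, 0.1747]
tcp_rot: [2.423, 1.88, -0.143]
wrist_force: [-0.5, -1.1, -1.9]
width: 0.148
grip_force: 69.5
```

```bash
cat >> h.py <<'E'
def rim():
    "tilt of tray from rim points (top + side cams)"
    for n in('top','side'):
        im,L=tray(n); s,p,R=st(); c=tobay(p)[0]-.004
        for sg in(1,-1):
            m=(L[:,2]>.03)&(L[:,2]<.075)&(abs(L[:,1]-sg*.068)<.005)&(abs(L[:,0]-c)<.085)
            q=L[m]; xs=np.arange(c-.08,c+.081,.02); zz=[(x,np.percentile(q[abs(q[:,0]-x)<.01,2],85)) for x in xs if (abs(q[:,0]-x)<.01).sum()>4]
            if len(zz)>4:
                f=np.polyfit(*np.array(zz).T,1); print(n,sg,'pitch',np.degrees(np.arctan(f[0])).round(2),'rim z at centre-80/+80',np.polyval(f,[c-.08,c+.08]).round(4))
E
python3 - <<'E'
from h import *
rep(); pose(); rim(); go(-.118,0,6.7)
E
```

```text
bay tcp mm [-76.9  -1.1 174.7] yaw err -0.12 pitch 6.74 F [ 1.2 -0.2 -1.9] T [-0.1  -0.03  0.09] t 7.3833 w 0.148
heel mm -166.9 -0.6 nose 11.8 20.5
top 1 pitch 6.02 rim z at centre-80/+80 [0.042  0.0589]
top -1 pitch 6.02 rim z at centre-80/+80 [0.0433 0.0602]
side 1 pitch 6.57 rim z at centre-80/+80 [0.0402 0.0586]
side -1 pitch 6.33 rim z at centre-80/+80 [0.0408 0.0586]
units [-1.651  0.035  0.179] turn y 0.004
```

Request:
jog_arm --increments '[[[-0.1, 0.01, 0.012, 0, 0, 0.01, -1], [-0.2, 0.01, 0.024, 0, 0, 0.01, -1], [-0.22, 0.01, 0.025, 0, 0, 0, -1], [-0.25, 0.01, 0.028, 0, 0, 0, -1], [-0.25, 0, 0.028, 0, 0, 0, -1]]]'

```text
time: 7.9
tool_pos: [0.5089, 0.0773, 0.1746]
tcp_rot: [2.423, 1.88, -0.141]
wrist_force: [0.3, 0.7, -6.1]
width: 0.153
grip_force: 69.1
```

Request:
jog_arm --increments '[[[-0.25, 0, 0.028, 0, 0, 0, -1], [-0.2, 0, 0.022, 0, 0, 0, -1], [-0.12, 0, 0.012, 0, 0, 0, -1], [-0.06, 0, 0.006, 0, 0, 0, -1], [0, 0, 0, 0, 0, 0, -1]]]'

```text
time: 8.32
tool_pos: [0.5041, 0.0588, 0.1749]
tcp_rot: [2.424, 1.879, -0.142]
wrist_force: [-1.0, -0.6, -4.6]
width: 0.15
grip_force: 69.1
```

Run:
```python
from h import *
rep(); pose(); rim(); go(-.118,0,4.8)
```

```text
bay tcp mm [-2.790e+01  1.000e-01  1.749e+02] yaw err -0.21 pitch 6.7 F [ 0.8 -0.8 -4.6] T [0.05 0.09 0.  ] t 8.3167 w 0.15
heel mm -118.1 -0.3 nose 60.7 20.7
top 1 pitch 6.61 rim z at centre-80/+80 [0.041  0.0596]
top -1 pitch 6.69 rim z at centre-80/+80 [0.0411 0.0599]
side 1 pitch 6.74 rim z at centre-80/+80 [0.0399 0.0588]
side -1 pitch 6.53 rim z at centre-80/+80 [0.0405 0.0588]
units [-0.2   -0.004  0.116] turn y 0.314
```

Request:
jog_arm --increments '[[[-0.05, 0, 0.03, 0, 0.08, 0, -1], [-0.05, 0, 0.03, 0, 0.08, 0, -1], [-0.05, 0, 0.03, 0, 0.08, 0, -1], [-0.05, 0, 0.03, 0, 0.08, 0.01, -1], [-0.03, 0, 0.02, 0, 0.04, 0.01, -1]]]'

```text
time: 8.83
tool_pos: [0.5028, 0.0526, 0.1721]
tcp_rot: [2.447, 1.892, -0.094]
wrist_force: [-2.5, 3.9, 3.1]
width: 0.152
grip_force: 70.2
```

Request:
jog_arm --increments '[[[0, 0, 0, 0, 0, 0, -1], [0, 0, 0, 0, 0, 0, -1], [0, 0, 0, 0, 0, 0, -1], [0, 0, 0, 0, 0, 0, -1], [0, 0, 0, 0, 0, 0, -1]]]'

```text
time: 9.25
tool_pos: [0.5029, 0.0527, 0.1721]
tcp_rot: [2.445, 1.892, -0.095]
wrist_force: [-2.4, 2.4, 4.6]
width: 0.148
grip_force: 70.3
```

Run:
```python
from h import *
rep(); pose(); rim(); go(-.118,0,4.6)
```

```text
bay tcp mm [-21.7   0.4 172.1] yaw err -0.3 pitch 4.48 F [-1.8 -2.9  4.6] T [-0.54  0.34 -0.07] t 9.25 w 0.148
heel mm -118.6 0.5 nose 60.9 14.6
top 1 pitch 4.85 rim z at centre-80/+80 [0.0419 0.0555]
top -1 pitch 4.26 rim z at centre-80/+80 [0.0439 0.0558]
side 1 pitch 3.82 rim z at centre-80/+80 [0.0424 0.0531]
side -1 pitch 4.92 rim z at centre-80/+80 [0.0414 0.0552]
units [-0.006 -0.015  0.01 ] turn y -0.021
```

Request:
jog_arm --increments '[[[-0.08, 0, -0.002, 0, -0.03, -0.01, -1], [-0.14, 0, -0.003, 0, -0.06, -0.01, -1], [-0.18, 0, -0.004, 0, -0.07, -0.01, -1], [-0.18, 0, -0.004, 0, -0.07, -0.01, -1], [-0.18, 0, -0.004, 0, -0.08, -0.01, -1]]]'

```text
time: 9.77
tool_pos: [0.4974, 0.0301, 0.1743]
tcp_rot: [2.423, 1.885, -0.134]
wrist_force: [0.5, 5.3, 1.0]
width: 0.149
grip_force: 70.1
```

Run:
```python
from h import *
rep(); pose(); rim(); go(-.090,0,6.35); go(-.088,.0103,0)
```

```text
bay tcp mm [  1.6   0.6 174.3] yaw err -0.01 pitch 6.36 F [-5.3 -0.8  1. ] T [-0.07  1.13  0.01] t 9.7667 w 0.149
heel mm -89.6 -0.4 nose 89.3 19.6
top 1 pitch 4.81 rim z at centre-80/+80 [0.0448 0.0583]
top -1 pitch 5.84 rim z at centre-80/+80 [0.0429 0.0592]
side 1 pitch 6.34 rim z at centre-80/+80 [0.041  0.0588]
side -1 pitch 5.56 rim z at centre-80/+80 [0.0421 0.0577]
units [ 0.029 -0.019 -0.009] turn y 0.012
units [-0.655 -0.018  0.097] turn y 1.07
```

Request:
jog_arm --increments '[[[-0.14, 0, 0.018, 0, 0.2, 0, -1], [-0.14, 0, 0.018, 0, 0.2, 0, -1], [-0.14, 0, 0.018, 0, 0.2, 0, -1], [-0.14, 0, 0.018, 0, 0.2, 0, -1], [-0.14, 0, 0.015, 0, 0.2, 0, -1]]]'

```text
time: 10.28
tool_pos: [0.4923, 0.01, 0.1735]
tcp_rot: [2.477, 1.926, -0.004]
wrist_force: [0.8, 4.5, 5.0]
width: 0.15
grip_force: 70.6
```

Run:
```python
from h import *
rep(); pose(); rim(); go(-.080,.0103,0)
```

```text
bay tcp mm [ 22.3   0.6 173.5] yaw err -0.03 pitch 0.24 F [-4.5 -0.3  5. ] T [-0.13  0.87  0.01] t 10.2833 w 0.15
heel mm -87.0 9.5 nose 93.0 10.3
top -1 pitch 1.33 rim z at centre-80/+80 [0.0496 0.0533]
side 1 pitch 0.52 rim z at centre-80/+80 [0.0488 0.0502]
side -1 pitch -0.16 rim z at centre-80/+80 [0.0501 0.0497]
units [-0.229 -0.018 -0.008] turn y 0.056
```

Request:
jog_arm --increments '[[[-0.1, 0, 0, 0, 0.02, 0, -1], [-0.2, 0, 0, 0, 0.02, 0, -1], [-0.25, 0, 0, 0, 0, 0, -1], [-0.25, 0, 0, 0, 0, 0, -1], [-0.25, 0, 0, 0, 0, 0, -1]]]'

```text
time: 10.8
tool_pos: [0.4844, -0.0205, 0.1735]
tcp_rot: [2.478, 1.929, -0.002]
wrist_force: [1.6, 3.9, 4.6]
width: 0.149
grip_force: 70.6
```

Request:
jog_arm --increments '[[[-0.25, 0, 0, 0, 0, 0, -1], [-0.25, 0, 0, 0, 0, 0, -1], [-0.25, 0, 0, 0, 0, 0, -1], [-0.25, 0, 0, 0, 0, 0, -1], [-0.2, 0, 0, 0, 0, 0, -1]]]'

```text
time: 11.22
tool_pos: [0.4754, -0.0556, 0.1735]
tcp_rot: [2.478, 1.928, -0.002]
wrist_force: [1.2, 4.1, 5.5]
width: 0.149
grip_force: 70.6
```

Run:
```python
from h import *
rep(); pose(); rim()
```

```text
bay tcp mm [ 90.1   0.3 173.5] yaw err 0.02 pitch 0.13 F [-4.3  0.2  5.5] T [-0.    0.87  0.11] t 11.2167 w 0.149
heel mm -19.6 9.7 nose 160.4 10.1
top -1 pitch -0.01 rim z at centre-80/+80 [0.0506 0.0506]
side 1 pitch 0.47 rim z at centre-80/+80 [0.0495 0.0508]
side -1 pitch -0.2 rim z at centre-80/+80 [0.0503 0.0498]
```

Sliding cleanly between the rails, flat on the deck. Next to nose ≈ 220.

Request:
jog_arm --increments '[[[-0.2, 0, 0, 0, 0, 0, -1], [-0.25, 0, 0, 0, 0, 0, -1], [-0.25, 0, 0, 0, 0, 0, -1], [-0.25, 0, 0, 0, 0, 0, -1], [-0.25, 0, 0, 0, 0, 0, -1]]]'

```text
time: 11.73
tool_pos: [0.4664, -0.0903, 0.1735]
tcp_rot: [2.478, 1.929, -0.003]
wrist_force: [1.3, 5.0, 5.7]
width: 0.148
grip_force: 70.6
```

Request:
jog_arm --increments '[[[-0.2, 0, 0, 0, 0, 0, -1], [-0.15, 0, 0, 0, 0, 0, -1], [-0.12, 0, 0, 0, 0, 0, -1], [-0.1, 0, 0, 0, 0, 0, -1], [-0.07, 0, 0, 0, 0, 0, -1]]]'

```text
time: 12.15
tool_pos: [0.4617, -0.1089, 0.1735]
tcp_rot: [2.479, 1.928, -0.003]
wrist_force: [1.0, 4.7, 5.0]
width: 0.151
grip_force: 70.7
```

Run:
```python
from h import *
rep(); pose()
```

```text
bay tcp mm [145.1   0.2 173.5] yaw err 0.01 pitch 0.12 F [-4.8 -0.1  5. ] T [-0.02  0.88  0.01] t 12.15 w 0.151
heel mm 35.5 9.8 nose 215.5 10.2
```

Request:
jog_arm --increments '[[[-0.1, 0, 0, 0, 0, 0, -1], [-0.1, 0, 0, 0, 0, 0, -1], [-0.1, 0, 0, 0, 0, 0, -1], [-0.1, 0, 0, 0, 0, 0, -1], [-0.05, 0, 0, 0, 0, 0, -1]]]'

```text
time: 12.57
tool_pos: [0.4583, -0.1219, 0.1735]
tcp_rot: [2.478, 1.929, -0.003]
wrist_force: [1.9, 4.6, 6.6]
width: 0.149
grip_force: 70.6
```

Request:
jog_arm --increments '[[[-0.03, 0, 0, 0, 0, 0, -1], [-0.03, 0, 0, 0, 0, 0, -1], [-0.03, 0, 0, 0, 0, 0, -1], [-0.03, 0, 0, 0, 0, 0, -1], [-0.03, 0, 0, 0, 0, 0, -1]]]'

```text
time: 12.98
tool_pos: [0.4573, -0.126, 0.1735]
tcp_rot: [2.479, 1.929, -0.002]
wrist_force: [2.0, 5.2, 5.9]
width: 0.151
grip_force: 70.6
```

Request:
jog_arm --increments '[[[-0.03, 0, 0, 0, 0, 0, -1], [-0.03, 0, 0, 0, 0, 0, -1], [-0.03, 0, 0, 0, 0, 0, -1], [-0.03, 0, 0, 0, 0, 0, -1], [-0.03, 0, 0, 0, 0, 0, -1]]]'

```text
time: 13.4
tool_pos: [0.4563, -0.1298, 0.1735]
tcp_rot: [2.48, 1.929, -0.001]
wrist_force: [3.0, 8.0, 5.1]
width: 0.149
grip_force: 70.6
```

Run:
```python
from h import *
rep(); pose()
im,L=tray('top'); z=L[:,2]
cv2.imwrite('pics/t3.png',cv2.resize(im[170:285,195:345],(780,598),interpolation=cv2.INTER_CUBIC))
b=(abs(L[:,1])<.035)&(z>.016)&(z<.042)&(L[:,0]>.21)&(L[:,0]<.275); print(np.histogram(L[b,0],bins=np.arange(.22,.28,.003)))
```

```text
bay tcp mm [1.666e+02 1.000e-01 1.735e+02] yaw err -0.01 pitch 0.03 F [-8.5  1.   5.1] T [ 0.1   1.39 -0.01] t 13.4 w 0.149
heel mm 56.7 9.9 nose 236.7 10.0
(array([ 0,  0,  0,  4,  9,  3,  9, 12, 11,  1,  1,  0,  0,  0,  0,  0,  0,
        0,  0,  0]), array([0.22 , 0.223, 0.226, 0.229, 0.232, 0.235, 0.238, 0.241, 0.244,
       0.247, 0.25 , 0.253, 0.256, 0.259, 0.262, 0.265, 0.268, 0.271,
       0.274, 0.277, 0.28 ]))
```

Force rose from 4.8 to 8.5 N from contact at nose ≈ 232 mm, as measured, so the buffer is in about 4.6 mm. I push 6 mm more.

Request:
jog_arm --increments '[[[-0.04, 0, 0, 0, 0, 0, -1], [-0.04, 0, 0, 0, 0, 0, -1], [-0.04, 0, 0, 0, 0, 0, -1], [-0.04, 0, 0, 0, 0, 0, -1], [-0.03, 0, 0, 0, 0, 0, -1]]]'

```text
time: 13.87
tool_pos: [0.4551, -0.1346, 0.1736]
tcp_rot: [-2.479, -1.928, -0.001]
wrist_force: [3.5, 11.8, 6.0]
width: 0.147
grip_force: 70.6
```

Request:
jog_arm --increments '[[[0, 0, 0, 0, 0, 0, -1], [0, 0, 0, 0, 0, 0, -1], [0, 0, 0, 0, 0, 0, -1], [0, 0, 0, 0, 0, 0, -1], [0, 0, 0, 0, 0, 0, -1]]]'

```text
time: 14.28
tool_pos: [0.4552, -0.1346, 0.1736]
tcp_rot: [-2.48, -1.928, -0.001]
wrist_force: [2.9, 11.6, 5.5]
width: 0.152
grip_force: 70.7
```

Run:
```python
from h import *
rep(); pose()
```

```text
bay tcp mm [171.7   0.2 173.6] yaw err -0.02 pitch -0.05 F [-11.9  -0.    5.5] T [ 0.11  1.71 -0.06] t 14.2833 w 0.152
heel mm 61.5 10.2 nose 241.5 10.0
```

View pics/t3.png

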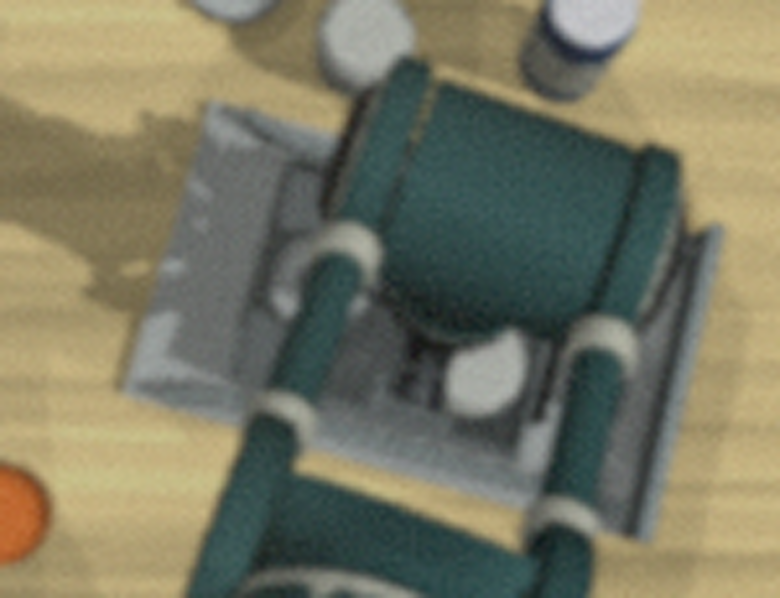

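The tray lies flat between the rails, the filter upright at (485,372). The buffer is in about 9 mm; I add 1 mm, then hold and unload the downward press.

Request:
jog_arm --increments '[[[-0.02, 0, 0, 0, 0, 0, -1], [-0.02, 0, 0, 0, 0, 0, -1], [0, 0, 0, 0, 0, 0, -1], [0, 0, 0, 0, 0, 0, -1], [0, 0, 0, 0, 0, 0, -1]]]'

```text
time: 14.7
tool_pos: [0.4549, -0.1356, 0.1737]
tcp_rot: [-2.479, -1.928, -0.001]
wrist_force: [3.4, 10.9, 6.9]
width: 0.153
grip_force: 70.8
```

Request:
jog_arm --increments '[[[0, 0, -0.01, 0, 0, 0, -1], [0, 0, -0.01, 0, 0, 0, -1], [0, 0, -0.01, 0, 0, 0, -1], [0, 0, 0, 0, 0, 0, -1], [0, 0, 0, 0, 0, 0, -1]]]'

```text
time: 15.12
tool_pos: [0.4548, -0.1358, 0.1738]
tcp_rot: [-2.479, -1.928, -0.001]
wrist_force: [5.0, 8.8, 1.6]
width: 0.147
grip_force: 70.0
```

Run:
```python
from h import *
rep(); pose()
```

```text
bay tcp mm [1.728e+02 1.000e-01 1.738e+02] yaw err -0.02 pitch -0.05 F [-9.8  2.7  1.6] T [ 0.38  1.86 -0.02] t 15.1167 w 0.147
heel mm 62.7 10.4 nose 242.7 10.3
```

Request:
jog_arm --increments '[[[0.03, 0, 0, 0, 0, 0, -1], [0.03, 0, 0, 0, 0, 0, -1], [0.03, 0, 0, 0, 0, 0, -1], [0.03, 0, 0, 0, 0, 0, -1], [0, 0, 0, 0, 0, 0, -1]]]'

```text
time: 15.53
tool_pos: [0.4552, -0.1334, 0.1735]
tcp_rot: [2.478, 1.929, -0.003]
wrist_force: [3.4, 4.1, -0.7]
width: 0.15
grip_force: 69.8
```

Run:
```python
from h import *
rep(); pose()
```

```text
bay tcp mm [ 1.704e+02 -1.000e-01  1.735e+02] yaw err 0.04 pitch 0.11 F [-4.9  2.3 -0.7] T [0.51 0.9  0.12] t 15.5333 w 0.15
heel mm 60.7 9.8 nose 240.7 10.2
```

Request:
jog_arm --increments '[[[0.03, 0, 0, 0, 0, 0, -1], [0.03, 0, 0, 0, 0, 0, -1], [0.03, 0, 0, 0, 0, 0, -1], [0.02, 0, 0, 0, 0, 0, -1], [0, 0, 0, 0, 0, 0, -1]]]'

```text
time: 15.95
tool_pos: [0.4556, -0.1305, 0.1735]
tcp_rot: [2.479, 1.929, -0.004]
wrist_force: [3.5, 2.7, -4.9]
width: 0.145
grip_force: 69.3
```

Run:
```python
from h import *
rep(); pose()
```

```text
bay tcp mm [167.5  -0.4 173.5] yaw err 0.01 pitch 0.12 F [-3.4  2.7 -4.9] T [0.46 0.69 0.03] t 15.95 w 0.145
heel mm 57.9 9.8 nose 237.9 10.2
```

Request:
jog_arm --increments '[[[0, 0, 0.015, 0, 0, 0, -1], [0, 0, 0.015, 0, 0, 0, -1], [0.03, 0, 0, 0, 0, 0, -1], [0.03, 0, 0, 0, 0, 0, -1], [0, 0, 0, 0, 0, 0, -1]]]'

```text
time: 16.37
tool_pos: [0.4561, -0.1294, 0.1735]
tcp_rot: [2.479, 1.928, -0.005]
wrist_force: [-3.2, 0.4, 4.7]
width: 0.148
grip_force: 70.5
```

Run:
```python
from h import *
rep(); pose()
```

```text
bay tcp mm [166.3  -0.2 173.5] yaw err 0.0 pitch 0.18 F [ 0.4 -3.2  4.7] T [-0.4   0.18 -0.16] t 16.3667 w 0.148
heel mm 56.8 9.7 nose 236.8 10.2
```

Equilibrium is near: buffer still in about 4 mm, almost no push from the arm. I release gently and withdraw upward.

Request:
jog_arm --increments '[[[0, 0, -0.01, 0, 0, 0, -1], [0, 0, 0, 0, 0, 0, -0.6], [0, 0, 0, 0, 0, 0, -0.4], [0, 0, 0, 0, 0, 0, -0.2], [0, 0, 0, 0, 0, 0, 0]]]' --force 20

```text
time: 16.78
tool_pos: [0.4565, -0.1291, 0.1734]
tcp_rot: [2.479, 1.928, -0.003]
wrist_force: [-0.0, 0.1, 0.4]
width: 0.493
grip_force: 0.0
```

Request:
jog_arm --increments '[[[0, 0, 0, 0, 0, 0, 0], [0, 0, 0, 0, 0, 0, 0], [0, 0, -0.2, 0, 0, 0, 0], [0, 0, -0.4, 0, 0, 0, 0], [0, 0, -0.5, 0, 0, 0, 0]]]'

```text
time: 17.2
tool_pos: [0.4557, -0.1286, 0.2061]
tcp_rot: [-2.479, -1.928, 0.005]
wrist_force: [-0.6, 0.0, 0.4]
width: 0.499
grip_force: 0.0
```

Request:
jog_arm --increments '[[[0, 0, -1, 0, 0, 0, 0], [0, 0, -1, 0, 0, 0, 0], [0, 0, -1, 0, 0, 0, 0], [0, 0, -1, 0, 0, 0, 0], [0, 0, -1, 0, 0, 0, 0]]]'

```text
time: 17.62
tool_pos: [0.4563, -0.1285, 0.3586]
tcp_rot: [2.478, 1.928, -0.002]
wrist_force: [1.1, -0.2, -0.4]
width: 0.497
grip_force: 0.0
```

Request:
jog_arm --increments '[[[1, 0, 0, 0, 0, 0, 0], [1, 0, 0, 0, 0, 0, 0], [1, 0, 0, 0, 0, 0, 0], [1, 0, 0, 0, 0, 0, 0], [1, 0, 0, 0, 0, 0, 0]]]'

```text
time: 18.03
tool_pos: [0.4936, 0.0181, 0.357]
tcp_rot: [2.478, 1.927, -0.001]
wrist_force: [-0.2, -1.0, -0.3]
width: 0.5
grip_force: 0.0
```

Request:
jog_arm --increments '[[[1, 0, 0, 0, 0, 0, 0], [1, 0, 0, 0, 0, 0, 0], [1, 0, 0, 0, 0, 0, 0], [0.5, 0, 0, 0, 0, 0, 0], [0, 0, 0, 0, 0, 0, 0]]]'

```text
time: 18.45
tool_pos: [0.5197, 0.1214, 0.3563]
tcp_rot: [2.476, 1.933, -0.001]
wrist_force: [-0.1, -0.0, -0.2]
width: 0.499
grip_force: 0.0
```

Run:
```python
from h import *
rep()
for n in('top','side'):
    im,L=tray(n); z=L[:,2]
    cv2.imwrite(f'pics/end_{n}.png',cv2.resize(im[150:340,170:430] if n=='side' else im[120:290,130:380],(800,585 if n=='side' else 544),interpolation=cv2.INTER_CUBIC))
    T=L[(z>.036)&(z<.054)&(abs(L[:,1])<.074)&(L[:,0]>.04)&(L[:,0]<.25)]
    for y in(-.05,-.02,0,.02,.05):
        q=T[abs(T[:,1]-y)<.01]; q=q[q[:,2]>.046]; print(n,y,(q[:,0].min()*1000).round(1),(q[:,0].max()*1000).round(1),(np.median(q[:,2])*1000).round(1))
    b=L[(abs(L[:,1])<.035)&(z>.03)&(z<.041)&(L[:,0]>.22)&(L[:,0]<.275)]; print('plate x',(np.percentile(b[:,0],[5,50,95])*1000).round(1))
    f=L[(z>.074)&(z<.09)&(abs(L[:,1])<.07)&(L[:,0]>.06)&(L[:,0]<.24)]; print('filter top',f.mean(0).round(4))
```

```text
bay tcp mm [-9.240e+01 -2.000e-01  3.563e+02] yaw err 0.2 pitch 0.04 F [ 0.  -0.1 -0.2] T [-0.03 -0.02 -0.02] t 18.45 w 0.499
top -0.05 55.5 234.5 49.4
top -0.02 55.3 235.2 49.8
top 0 55.3 235.2 49.9
top 0.02 55.3 234.5 48.5
top 0.05 55.3 234.6 49.1
plate x [231.2 242.7 267.8]
filter top [ 0.192  -0.024   0.0806]
side -0.05 55.4 237.5 48.4
side -0.02 55.2 238.6 48.1
side 0 56.1 239.4 49.0
side 0.02 55.1 237.6 48.5
side 0.05 56.7 238.6 48.0
plate x [224.5 245.1 259.2]
filter top [ 0.1953 -0.0257  0.0805]
```

View pics/end_top.png

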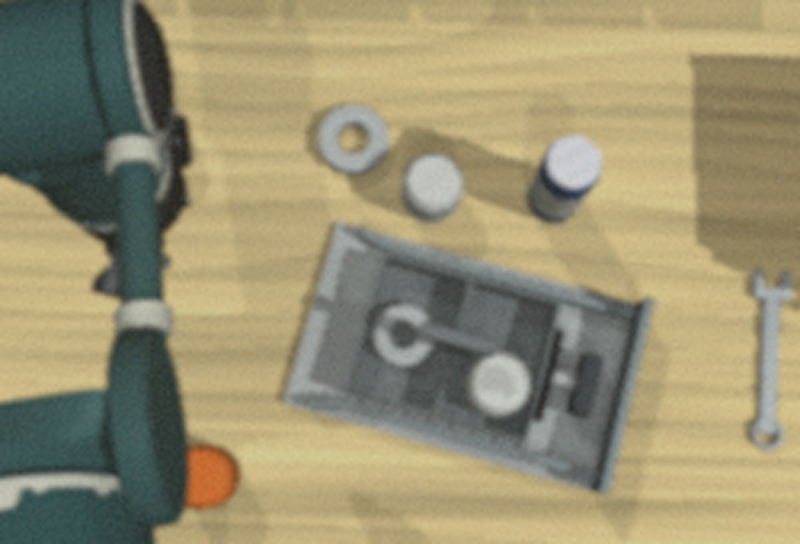

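View pics/end_side.png

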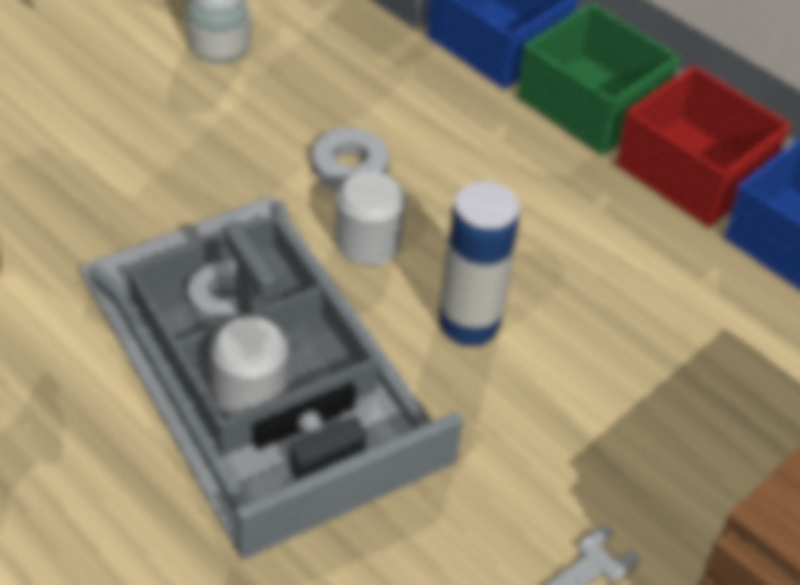

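The top view shows the tray flat in the bay, its nose against the buffer plate near (550,380) and the filter upright at (500,385). The side view agrees, with the bystanders where they were. I hand the job in.

```bash
python3 -c "
from workcell import bot
print(bot.finish_job())"
```

```text
the job is handed in; nothing more can be done
None
```

The tray is in its bay, flat between the rails with the filter upright; I pushed the buffer in about 10 mm, then eased off before letting go because friction cannot hold that much, so the tray rests against it with about 3 mm of travel, and the job is handed in (no verdict was returned).

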